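# Jack up the tube mixer and hold it for a foot change

### The arm

A 6-joint arm with a two-finger parallel gripper is mounted at the origin on the work surface. World frame = base frame: x ahead of the robot, y to its left, z up, the work surface at z = 0. Lengths are in mm, angles in rad, forces in N, time in s.
With the tool pointing down it reaches from about 250 to 775 mm from the base axis. Payload 4 kg.
Tool frame: the origin (TCP) lies midway between the tips of the shut fingers; the grasp point (between the pads) lies 19 mm behind it; z points along the fingers, y is the line along which they close (so a half turn about z gives the same grasp; the last joint's range is limited). The gripper opens to 85 mm and grips with 20 to 120 N. Pads are 22 mm wide; open, the fingers measure 114 mm over their backs; the gripper's body (76 mm by 85 mm) begins 54 mm behind the grasp point. The pads swing forward as they close: fully open they stand 13 mm farther back than shut.
Start: joints at [-1.212, 0.087, 1.371, -0, 1.684, -0.103], TCP at [245.058, -492.407, 231.341] pointing down, gripper open.
Joint ranges: [-3.1, 3.1], [-0.76, 2.03], [0.27, 2.55], [-1.08, 4.22], [0.17, 2.65], [-2.57, 2.57]. Speed limits (rad/s): [2.79, 2.79, 3.14, 3.14, 3.14, 3.14].

### API

Orientations are given as [roll, pitch, yaw] about the fixed x, y, z axes, in that order (R = Rz(yaw) Ry(pitch) Rx(roll)).
In Python, from plant import read_state, capture, get_calibration, order gives the robot as it stands.
- The arm moves only by the tool servo_tool, never from a script. Its argument "series" is text: rows parted by semicolons, each of 5 numbers parted by spaces: the finger opening in mm, from 0 to 85.4, then the shift along the world's x, y, z in mm, then the turn about the world's z in rad. In form: fingers tx ty tz yaw; .... A call has exactly 8 rows; each row shifts and turns the commanded pose from where the row before left it; what a row does not reach is not made up. A row lasts 1/12 s, in which the tool goes at most 41.7 mm and 7.16 degrees, less where a joint would pass 70% of its speed; a pose out of reach is approached as far as the arm can. A call with a gripper value outside its range is refused whole. The fingers move at their own pace and stop on an object; the grip force is fixed at half the most. Time passes only in rows, so rows that do not move let the fingers close, or fill a call up. It gives the time, the measured TCP pose, the force, the opening and the grip force at its end, in the units of the state.
- read_state(): the state, without advancing time (a new reading comes with each control period).
- capture(name): name is "side" or "top" or "wrist"; returns (picture, depth): 480x640x3 uint8, blue, green, red; 480x640 float32, mm along the optical axis (not along the pixel's ray), 0 where there is no reading.
- get_calibration(name): a dict with "camera_matrix" (3x3 intrinsics, pixels), "R" (3x3) and "t" (3): a world point X has camera coordinates R X + t; the wrist camera has in their place "tool_from_camera" (4x4, takes a point from camera to tool coordinates, whose origin is the TCP and whose axes are the flange's). Camera axes: x right, y down, z forward; pixel columns grow to the right and rows downward; lengths in mm; the calibration is good to about 2 mm. A picture is of the moment at which its call begins: read the wrist's pose just before it. get_calibration takes no time and is no camera call.
- order.hand_in(): hands the job in; it is judged then, once.
The state is a dict: "clock": time; "joint_pos": joint angles; "qd": joint speeds; "effort": joint torques, N m; "tcp_pos": TCP position; "tcp_rot": TCP orientation; "force": force on the tool from outside, world axes, zero at the start; "ft_torque": the same for the moment, N m; "gripper_width": finger opening in mm; "grasp_force": force on a finger pad.
Only numpy, scipy, OpenCV 4.12 (cv2) and the standard library are available. Lean on these libraries where they do the work, as an engineer would, in place of code of your own. Each camera call takes 0.05 s, during which the arm holds its last target. There are 200 camera calls.

### The job

The white tube mixer needs a new foot, so its front edge has to be raised: press the red lock knob down, turn it clockwise as far as it goes and let it pop back up. Then set the blue jack flat on the bench with its saddle centred under the yellow lift lug with the red dot, let go of it, and pump the orange handle: once all the way down and let it spring all the way back up, then all the way down again. Finish while holding the handle down with the fingers so that the mixer stays raised on the jack alone, and leave the spare foot, the tube rack and the bottle where they are.

Things in the scene. Friction and masses are not known exactly. Their poses are not given: they have to be found in the camera images.
- station: White tube mixer on a grey fixed base. Origin on the bench straight below the lift point; x from the mixer's front to its back (away from the robot), z up. Its white deck, 340 mm wide, starts 28 mm behind the origin, underside 30 mm, top 100 mm up; tubes on it reach 162 mm, from 127 mm behind its front. Below, the bench is free to 70 mm behind the origin save at the lock (y -155 to -105 mm).
- lift_point (a point): Middle of the flat underside of the yellow lift lug, 74 mm above the bench, below the red dot on its top. The lug juts from the middle of the deck's front: 48 mm wide, 10 mm thick, free end 24 mm before this point. Deck (2.6 kg) and lug tip up about a hinge 270 mm behind: 10 to 16 N here lifts it, the jack's full stroke takes it to 104 mm; locked it stops at about 89 mm.
- knob_grip (a point): On the vertical axis of the lock knob, 10 mm below the top of its red grip bar (44 long, 14 wide, 24 mm high), 102 mm above the bench with the knob up. The bar stands on a white disc 48 mm across, top 88 mm up. x runs along the bar to its white mark and turns with it. The post is 47 mm before and 130 mm right (-y) of the station's origin; a yellow dog reaches 72 mm along x over a deck catch.
- lock_press (a joint): How far the lock knob is pressed down: 0 up, 0.008 m fully down (spring: 3.6 N to start, 8.4 N fully down). It must be down more than 6 mm to turn; let go at either end of its turn, it pops up.
- lock_turn (a joint): Turn of the lock knob, clockwise from above, in rad: about 0 (-0.1 to 0.1) locked, end stop at 1.42 unlocked. Up, it is kept below 0.2 or above 1.1; it stays where it is left. Turning it takes under 0.1 N m.
- jack: Blue loose lever jack, 0.83 kg. Origin under its middle, on the bench; x from handle to saddle, z up. Base plate 8 mm thick, 90 mm wide, from x -120 to +110 mm. At the origin stands a blue block, 44 mm long (x), 36 mm wide (y), top 100 mm up: carry the jack by it, pinched across its width. Saddle at x +85 mm, handle bar at x about -100 mm.
- jack_grip (a point): Middle of the blue block, 15 mm below its top: 85 mm above the jack's underside, straight above the jack's origin; same axes as the jack.
- saddle (a point): Centre of the top of the jack's round black rubber saddle (36 mm across); 62 mm above the bench when down, 85 mm in front (+x) of the jack's origin. Rises 42 mm straight up at the handle's full stroke, 0.7 mm for each 0.01 rad of the handle, and meets the lift point at 0.17 rad.
- handle_bar (a point): Centre of the orange handle bar, 22 mm thick, 60 mm long across the jack (y). The handle's pivot lies above the jack's origin, 75 mm up, and the bar 105 mm behind the pivot: bar centre 106 mm above the bench when up, 44 mm when fully down. Press it down from above.
- jack_handle (a joint): Handle of the jack: 0 up, grows as the bar is pressed down, end stop at 0.6 rad. The bar is then at 75 mm + 105 mm x sin(0.3 - value). Springs back up by itself. It takes about 3 to 5 N unloaded and 11 to 16 N with the mixer on the saddle.
- spare_foot: Bystander: grey rubber foot with a steel stud, 44 mm across, 38 mm high. Origin under its centre.
- sample_rack: Bystander: white rack 100 by 80 mm with red and blue capped tubes, 72 mm high. Origin under its centre.
- spray_bottle: Bystander: blue bottle with a white cap, 60 mm across, 160 mm high. Origin under its centre.
There are look-alikes about, which are no part of the job. Of the things that look like the jack, the larger one is meant.

How it is judged:
By the outcome, as a careful person would: the job done as asked, in the order asked, and still so for the second after the job is handed in, while the arm keeps its last pose, push and grip.
It also fails if it takes over 72 s, if anything falls off the work surface, if the arm or the gripper's body presses on something with over 40 N, if the wrist force passes 120 N, or if a joint passes its speed limit or range.

## Working session

There is one attempt and no reset: what is moved stays moved. The work goes in short steps, Python scripts to look and compute and a tool call to move; the robot and the scene stay as the last step left them, time stands still between calls to the robot, and variables do not carry over. Pictures are saved under pics/ and viewed, at most 12 in all, crops included, and the job is handed in when it is done.

Besides the shell and the picture viewer there is one more tool, called after "Emit:" as name(argument=value, ...), one argument or row to a line, values as JSON. servo_tool: Moves the arm, as the interface text tells. Its arguments: {"type":"object","properties":{"series":{"type":"string"}},"required":["series"]}

```bash
mkdir -p pics; ls; cat > h.py <<'E'
import numpy as np, cv2
from plant import read_state, capture, get_calibration, order
from scipy.spatial.transform import Rotation as Ro
def snap(name,fn=None):
    s=read_state(); p,d=capture(name); 
    if fn: cv2.imwrite('pics/'+fn+'.png',p); np.save('pics/'+fn+'.npy',d)
    return s,p,d
def cam(name,s=None):
    c=get_calibration(name);K=np.array(c['camera_matrix'])
    if name=='wrist':
        T=np.array(c['tool_from_camera']); R=Ro.from_euler('xyz',s['tcp_rot']).as_matrix()
        Rw=R@T[:3,:3]; o=R@T[:3,3]+np.array(s['tcp_pos'])
    else:
        Rw=np.array(c['R']).T; o=-Rw@np.array(c['t'])
    return K,Rw,o
def ray(name,uv,s=None):
    K,Rw,o=cam(name,s); return o,Rw@np.linalg.inv(K)@np.array([uv[0],uv[1],1.])
def onz(name,uv,z,s=None):
    o,r=ray(name,uv,s); return o+r*(z-o[2])/r[2]
def atd(name,uv,d,s=None):
    o,r=ray(name,uv,s); return o+r*d
def tri(obs):
    A=np.zeros((3,3));b=np.zeros(3)
    for o,r in obs:
        r=r/np.linalg.norm(r);P=np.eye(3)-np.outer(r,r);A+=P;b+=P@o
    return np.linalg.solve(A,b)
E
python3 - <<'E'
from h import *
s,_,_=snap('top','top0'); snap('side','side0')
print(s)
for n in('top','side'):
    K,R,o=cam(n);print(n,K[0,0],o.round(),R[:,2].round(2))
E
```

```text
pics
{'clock': 0.0, 'joint_pos': array([-1.21212797e+00,  8.79581825e-02,  1.37226479e+00,  3.30966329e-05,
        1.68359198e+00, -1.03089094e-01]), 'qd': array([-0.00018763,  0.00254555, -0.00060979, -0.0004474 , -0.00037974,
       -0.00061254]), 'effort': array([ 4.20296565e-04, -3.51862049e+01, -3.13270891e+01, -1.39643544e-04,
        1.07421319e-02, -2.79238776e-06]), 'tcp_pos': array([ 244.87305951, -491.92679489,  230.13203611]), 'tcp_rot': array([-3.13938553e+00, -2.61409585e-04,  4.61760856e-01]), 'force': array([-0.15432003, -0.09247085, -0.39885384]), 'ft_torque': array([-3.94324180e-03,  4.98202801e-02, -8.35758911e-05]), 'grasp_force': 0.0, 'gripper_width': 85.17174112978377}
top 454.67088769700877 [ 408.   54. 1255.] [ 0.07 -0.   -1.  ]
side 554.9310852713716 [ 273. -992.  933.] [ 0.18  0.76 -0.62]
```

View pics/top0.png

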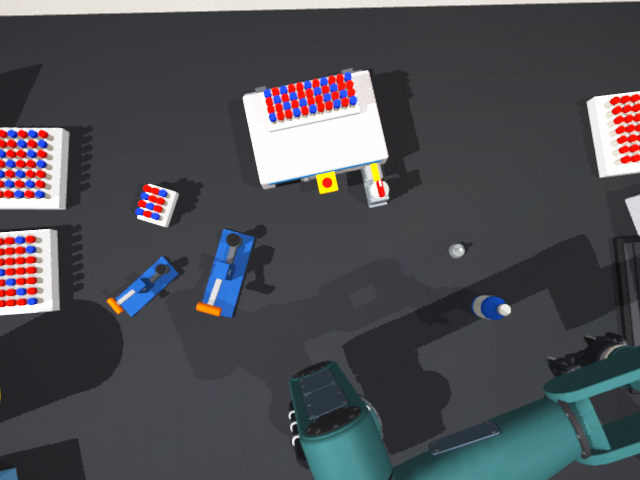

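View pics/side0.png

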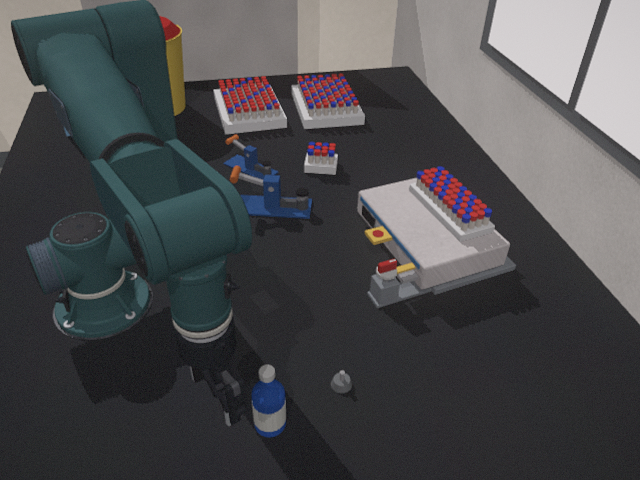

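The two jack-like things are the blue ones at top (228,272) and (145,287). The one at (228,272) is larger, so it fits the description. The lug's red dot is at (327,183) and the knob at about (380,187). An enlarged crop should confirm this.

```bash
python3 - <<'E'
import cv2
a=cv2.imread('pics/top0.png')[150:330,100:400];b=cv2.imread('pics/side0.png')[150:310,220:430]
cv2.imwrite('pics/c1.png',cv2.resize(a,(795,477),interpolation=cv2.INTER_CUBIC))
cv2.imwrite('pics/c2.png',cv2.resize(b,(787,600),interpolation=cv2.INTER_CUBIC))
E
```

```text
(no output)
```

View pics/c1.png

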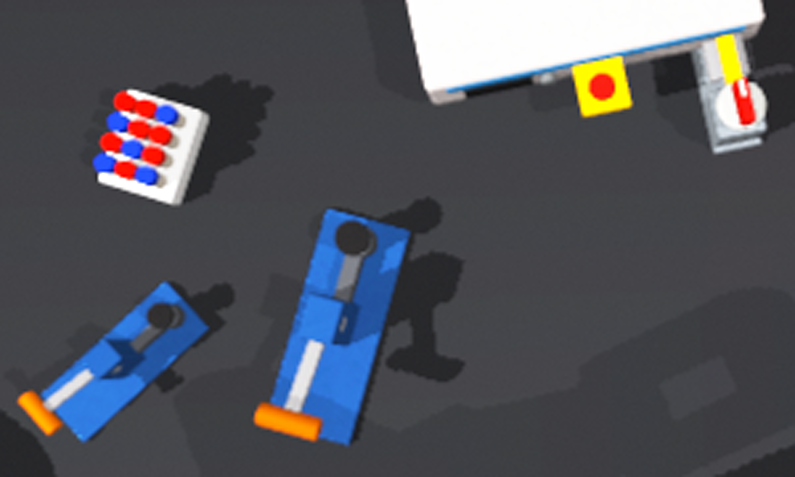

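View pics/c2.png

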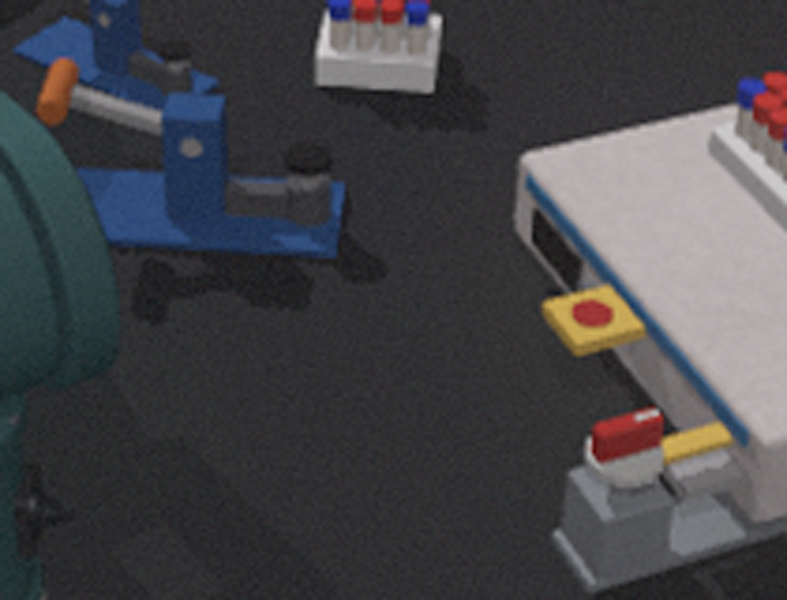

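```bash
python3 - <<'E'
from h import *
T=lambda u,v:(u/2.65+100-.3,v/2.65+150-.3); S=lambda u,v:(u/3.748+220-.3,v/3.75+150-.3)
P=lambda a,b:print(np.round(tri([ray('top',T(*a)),ray('side',S(*b))]),1))
print('dot');P((602,87),(592,314))
print('saddle');P((352,238),(309,157))
print('handle');P((288,422),(58,92))
print('block top');P((322,318),(196,104))
print('bar top c');P((743,102),(627,424))
for n,z,l in(('lug',84,[(581,117),(631,106),(572,66),(622,56)]),('bar',112,[(738,82),(748,122)]),('base',8,[(330,209),(411,232),(350,445)]),('block',100,[(322,318)]),('sad',62,[(352,238)]),('hand',106,[(288,422)]),('deckfront',100,[(432,98),(762,25)])):
    print(n,[onz('top',T(*p),z).round(1)[:2] for p in l])
print('foot',onz('top',(457,250),30),'bottle',onz('top',(505,310),160),'rack',onz('top',(157,205),60))
d=np.load('pics/top0.npy')
for n,p in(('dot',(327,183)),('block',(221,270)),('bar',(380,188)),('sad',(232,240)),('deck',(300,150))):
    print(n,atd('top',p,d[p[1],p[0]]).round(1))
E
```

```text
dot
[664.4  24.1  82.5]
saddle
[523.5 276.6  57.7]
handle
[345.3 330.8 102.6]
block top
[443.1 298.1 100.8]
bar top c
[ 641.7 -111.   106.5]
lug [array([634.4,  45.6]), array([644.2,  -3.8]), array([685.5,  53.3]), array([694.3,   3.7])]
bar [array([ 659.4, -105.9]), array([ 620.3, -114.2])]
base [array([558.5, 308.5]), array([532.5, 224.6]), array([314.6, 290.1])]
block [array([442.6, 298.3])]
sad [array([522.5, 275.9])]
hand [array([344.9, 330. ])]
deckfront [array([653.4, 189.9]), array([ 717.8, -132.9])]
foot [ 482.53616949 -323.73112809   30.        ] bottle [ 328.25964961 -391.56086274  160.        ] rack [619.42501589 475.64593316  60.        ]
dot [662.5  23.9  84.3]
block [442.  299.6  96.7]
bar [ 639.8 -109.6  114.3]
sad [521.3 277.5  60.9]
deck [747.5  92.   99.2]
```

Emit:
servo_tool(
  series="50 25 24 0 0.12;50 25 24 0 0.12;50 25 24 0 0.12;50 25 24 0 0.12;50 25 24 0 0.12;50 25 24 0 0.12;50 25 24 0 0.12;50 25 24 0 0.12",
)

```text
clock: 0.77
tcp_pos: [445.8, -298.9, 230.8]
tcp_rot: [-3.141, -0.0, 1.428]
force: [-0.6, -0.3, -0.3]
gripper_width: 50.1
grasp_force: 0.0
```

Emit:
servo_tool(
  series="50 25 24 0 0.12;50 25 24 0 0.12;50 25 24 0 0.12;50 25 24 0 0.12;50 25 24 0 0.12;50 24 24 0 0.12;50 23 22 0 0.12;50 22 22 0 0.12",
)

```text
clock: 1.43
tcp_pos: [639.9, -110.8, 230.4]
tcp_rot: [-3.141, -0.001, 2.388]
force: [0.7, -0.3, 0.8]
gripper_width: 50.1
grasp_force: 0.0
```

Emit:
servo_tool(
  series="50 0 0 0 0.12;50 0 0 0 0.12;50 0 0 0 0.12;50 0 0 0 0.12;50 0 0 0 0.12;50 0 0 0 0.12;50 0 0 0 0.12;50 0 0 0 0.12",
)

```text
clock: 2.1
tcp_pos: [638.8, -112.3, 230.4]
tcp_rot: [3.141, -0.001, -2.935]
force: [-0.5, -0.3, 0.1]
gripper_width: 49.8
grasp_force: 0.0
```

```bash
python3 - <<'E'
from h import *
s,p,d=snap('wrist','w1'); np.save('pics/s1.npy',s,allow_pickle=True)
print(s['tcp_pos'],s['tcp_rot'],s['joint_pos'],s['force'],s['clock'],s['gripper_width'])
print(get_calibration('wrist'))
E
```

```text
[ 638.78807216 -112.32049081  230.39123645] [ 3.14073654e+00 -1.47237596e-03 -2.93543989e+00] [-2.61482689e-01  3.11062678e-01  1.10969661e+00  1.01649793e-04
  1.72253357e+00 -2.03841587e+00] [-0.54607664 -0.33835158  0.12741408] 2.1 49.841174611556426
{'camera_matrix': array([[340.91165423,   0.        , 317.25939867],
       [  0.        , 340.91165423, 243.5198389 ],
       [  0.        ,   0.        ,   1.        ]]), 'tool_from_camera': array([[ 4.07390074e-04, -9.50389120e-01, -3.11063266e-01,
         8.01588053e+01],
       [ 9.99999614e-01,  1.45173963e-04,  8.66120148e-04,
         8.83480485e-01],
       [-7.77992878e-04, -3.11063499e-01,  9.50388812e-01,
        -1.41479578e+02],
       [ 0.00000000e+00,  0.00000000e+00,  0.00000000e+00,
         1.00000000e+00]])}
```

View pics/w1.png

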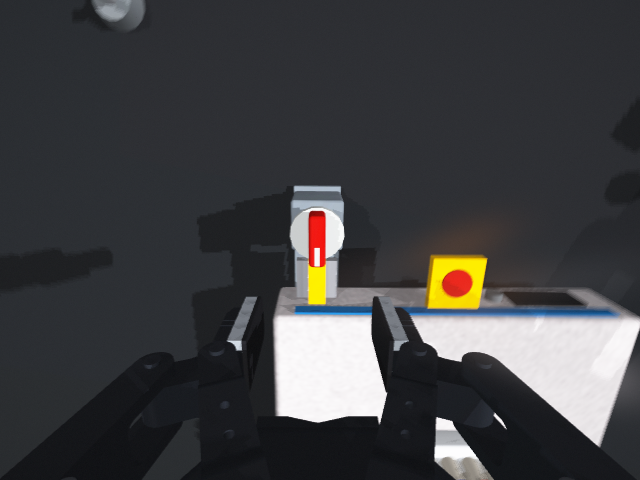

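```bash
python3 - <<'E'
from h import *
s=np.load('pics/s1.npy',allow_pickle=True).item()
p=cv2.imread('pics/w1.png').astype(int); b,g,r=p[...,0],p[...,1],p[...,2]
red=((r>120)&(g<60)&(b<60)).astype(np.uint8)
n,l,st,c=cv2.connectedComponentsWithStats(red)
for i in range(1,n):
    if st[i,4]>150: print(st[i],c[i].round(1),'z84',onz('wrist',c[i],84,s).round(1),'z112',onz('wrist',c[i],112,s).round(1))
print('disc',onz('wrist',(317.5,234),88,s).round(1), 'mark end',onz('wrist',(317,267),112,s).round(1),'near end',onz('wrist',(317,213),112,s).round(1))
d=np.load('pics/w1.npy');print([atd('wrist',q,d[q[1],q[0]],s).round(1) for q in((317,240),(317,225),(457,283),(316,290),(300,240))])
dot=next(c[i] for i in range(1,n) if 400<c[i][0]<500 and st[i,4]>150)
print('dot tri',tri([ray('wrist',dot,s),ray('top',(327.0,182.5)),ray('side',(377.7,233.5))]).round(1))
E
```

```text
[309 211  16  56 764] [316.5 235.7] z84 [ 645.1 -110.4   84. ] z112 [ 636.8 -112.1  112. ]
[443 271  29  25 576] [456.7 283. ] z84 [663.3  25.7  84. ] z112 [653.3  10.8 112. ]
disc [ 642.3 -110.1   88. ] mark end [ 663.  -106.2  112. ] near end [ 618.7 -115.5  112. ]
[array([ 640.6, -110.9,  111.1]), array([ 628.5, -113.4,  110.8]), array([662.6,  25.1,  85.7]), array([699.5, -99.5,  78.2]), array([ 651. , -123.9,   87.2])]
dot tri [664.   24.6  83. ]
```

Emit:
servo_tool(
  series="45 2.7 1.3 -25 0;45 0 0 -25 0;45 0 0 -25 0;45 0 0 -25 0;45 0 0 -25 0;45 0 0 -15 0;45 0 0 0 0;45 0 0 0 0",
)

```text
clock: 2.82
tcp_pos: [641.1, -110.9, 90.3]
tcp_rot: [3.14, -0.002, -2.943]
force: [0.5, -0.6, 0.6]
gripper_width: 44.8
grasp_force: 0.0
```

Emit:
servo_tool(
  series="5 0 0 0 0;5 0 0 0 0;5 0 0 0 0;5 0 0 0 0;5 0 0 0 0;5 0 0 0 0;5 0 0 0 0;5 0 0 0 0",
)

```text
clock: 3.48
tcp_pos: [642.8, -111.7, 92.4]
tcp_rot: [-3.14, 0.003, -2.942]
force: [3.3, -3.0, 3.3]
gripper_width: 12.9
grasp_force: 62.0
```

Emit:
servo_tool(
  series="5 0 0 -3 0;5 0 0 -3 0;5 0 0 -3 0;5 0 0 -2 0;5 0 0 -1 0;5 0 0 0 0;5 0 0 0 0;5 0 0 0 0",
)

```text
clock: 4.15
tcp_pos: [643.0, -111.7, 85.4]
tcp_rot: [-3.139, 0.005, -2.941]
force: [-4.9, -1.2, 21.0]
gripper_width: 12.6
grasp_force: 64.4
```

Emit:
servo_tool(
  series="5 0 0 0 -0.1;5 0 0 0 -0.1;5 0 0 0 -0.1;5 0 0 0 -0.1;5 0 0 0 -0.1;5 0 0 0 -0.1;5 0 0 0 -0.1;5 0 0 0 -0.1",
)

```text
clock: 4.82
tcp_pos: [643.2, -111.4, 85.4]
tcp_rot: [3.14, 0.006, 2.537]
force: [-3.7, -0.5, 21.5]
gripper_width: 12.4
grasp_force: 64.4
```

Emit:
servo_tool(
  series="5 0 0 0 -0.1;5 0 0 0 -0.1;5 0 0 0 -0.1;5 0 0 0 -0.1;5 0 0 0 -0.1;5 0 0 0 -0.1;5 0 0 0 -0.06;5 0 0 0 0",
)

```text
clock: 5.48
tcp_pos: [643.4, -111.3, 85.4]
tcp_rot: [3.136, 0.004, 1.882]
force: [-3.1, 0.1, 19.5]
gripper_width: 12.4
grasp_force: 64.6
```

```bash
python3 - <<'E'
from h import *
s,p,d=snap('wrist','w2');print(s['ft_torque'],s['force'],s['tcp_rot'],s['tcp_pos'])
E
```

```text
[-0.09071315  0.68539295  0.59557204] [-3.08324452  0.14609802 19.53435869] [3.13615113 0.00367743 1.88185072] [ 643.39812933 -111.30107603   85.43155116]
```

Emit:
servo_tool(
  series="5 0 0 4 0;5 0 0 4 0;30 0 0 0 0;50 0 0 0 0;50 0 0 0 0;50 0 0 20 0;50 0 0 35 0;50 0 0 40 0",
)

```text
clock: 6.2
tcp_pos: [638.9, -110.0, 177.2]
tcp_rot: [-3.132, -0.007, 1.882]
force: [2.1, -0.3, 0.9]
gripper_width: 50.1
grasp_force: 0.0
```

Emit:
servo_tool(
  series="60 0 0 35 0;60 -15 30 10 0.08;60 -17 34 0 0.08;60 -17 34 0 0.08;60 -17 34 0 0.08;60 -17 34 0 0.08;60 -17 34 0 0.08;60 -17 34 0 0.08",
)

```text
clock: 6.87
tcp_pos: [522.6, 124.4, 225.2]
tcp_rot: [-3.139, -0.004, 2.446]
force: [0.6, -0.9, 0.2]
gripper_width: 59.8
grasp_force: 0.0
```

Emit:
servo_tool(
  series="60 -17 34 0 0.08;60 -17 34 0 0.08;60 -17 34 0 0.08;60 -17 34 0 0.08;60 -17 34 0 0.08;60 -10 22 0 0;60 -7 18 0 0;60 0 0 0 0",
)

```text
clock: 7.53
tcp_pos: [419.9, 335.8, 225.1]
tcp_rot: [-3.14, -0.005, 2.847]
force: [0.8, -0.4, -0.5]
gripper_width: 59.9
grasp_force: 0.0
```

```bash
python3 - <<'E'
from h import *
s,p,d=snap('wrist','w3');np.save('pics/s3.npy',s,allow_pickle=True)
print(s['tcp_pos'],s['tcp_rot'],s['joint_pos'],s['force'],s['clock'])
_,q,dt=snap('top','top2')
a=cv2.resize(q[150:220,300:410],None,fx=2.5,fy=2.5,interpolation=cv2.INTER_CUBIC)
c=np.zeros((480,800,3),np.uint8);c[:,:640]=p; c[:175,640-115:]=a
cv2.imwrite('pics/c3.png',c)
E
```

```text
[419.87508118 335.75709889 225.07228451] [-3.13985999 -0.00470824  2.84701438] [ 0.5675709   0.06387043  1.40794319  0.00246018  1.67415841 -0.70840276] [ 0.78827061 -0.37224755 -0.47188903] 7.5333
```

View pics/c3.png

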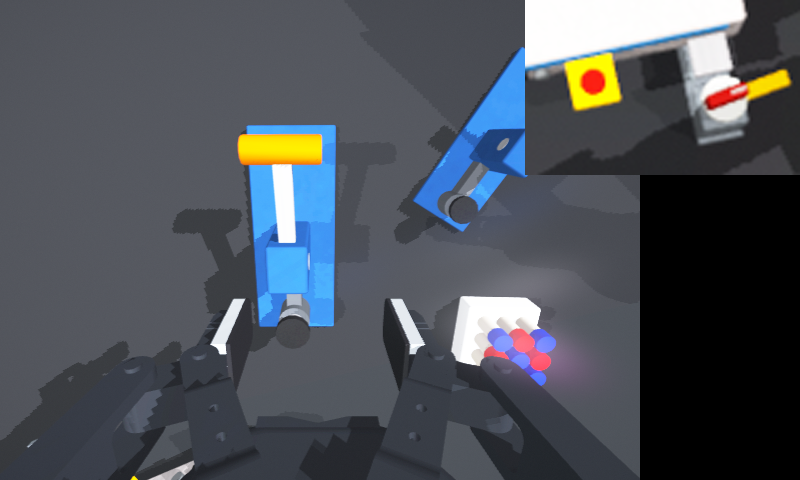

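The knob's dog now points right (unlocked). The larger jack's block top is at about (287,270) in the wrist view, its bar at (280,149) and saddle at (293,331).

```bash
python3 - <<'E'
from h import *
s=np.load('pics/s3.npy',allow_pickle=True).item()
R=lambda p,z:onz('wrist',p,z,s).round(1)
print('block',R((287.5,270),100),'corners',[R(p,100)[:2] for p in((268,248),(308,248),(307,293),(267,293))])
d=np.load('pics/w3.npy');print('depth',[atd('wrist',q,d[q[1],q[0]],s).round(1) for q in((287,270),(293,333),(280,143),(325,220))])
print('saddle',R((293,332),62),'bar',R((280,145),117),'base edge',R((335,130),8),R((333,325),8))
print('tri block',tri([ray('wrist',(287.5,270),s),ray('top',(221.2,269.7)),ray('side',(220+196/3.748-.3,150+104/3.75-.3))]).round(1))
print('tri saddle',tri([ray('wrist',(293,332),s),ray('top',(232.5,239.5)),ray('side',(220+309/3.748-.3,150+157/3.75-.3))]).round(1))
d=np.load('pics/top2.npy'); print('knob',[atd('top',p,d[p[1],p[0]]).round(1) for p in((378,189),(379,190),(381,188),(384,187),(400,182))])
E
```

```text
block [441.  303.8 100. ] corners [array([417.7, 294.5]), array([427.3, 326.2]), array([466.1, 313.1]), array([456.1, 280.1])]
depth [array([441.3, 303.1,  98.8]), array([522.9, 279.1,  61.5]), array([341.8, 332.3, 113.9]), array([431.3, 341.6,   6.3])]
saddle [521.5 279.6  62. ] bar [343.2 332.2 117. ] base edge [345.2 377.4   8. ] [557.7 314.3   8. ]
tri block [443.1 301.3  97.1]
tri saddle [523.9 277.6  56.9]
knob [array([ 637.6, -104.5,  113.4]), array([ 635.6, -107.4,  110.2]), array([ 640.1, -112.4,  112.6]), array([ 643.2, -120.6,  109.3]), array([ 661.7, -167.7,   78.7])]
```

Emit:
servo_tool(
  series="60 11 -17 -20 0;60 10.6 -16.6 -20 0.006;60 0 0 -25 0;60 0 0 -25 0;60 0 0 -25 0;60 0 0 -25 0;60 0 0 -18 0;60 0 0 0 0",
)

```text
clock: 8.3
tcp_pos: [441.3, 295.9, 63.5]
tcp_rot: [-3.133, -0.008, 2.846]
force: [-0.5, -0.7, -0.7]
gripper_width: 59.6
grasp_force: 0.0
```

Emit:
servo_tool(
  series="20 0 0 0 0;20 0 0 0 0;20 0 0 0 0;20 0 0 0 0;20 0 0 0 0;20 0 0 0 0;20 0 0 0 0;20 0 0 0 0",
)

```text
clock: 8.97
tcp_pos: [445.6, 299.6, 70.8]
tcp_rot: [3.14, 0.003, 2.848]
force: [3.0, -0.7, 2.3]
gripper_width: 35.3
grasp_force: 63.5
```

Emit:
servo_tool(
  series="20 0 0 5 0;20 0 0 10 0;20 0 0 10 0;20 0 0 5 0;20 2 -8 0 0.01;20 4 -15 0 0.03;20 6 -22 0 0.04;20 6 -22 0 0.04",
)

```text
clock: 9.63
tcp_pos: [461.9, 232.0, 99.4]
tcp_rot: [-3.141, -0.001, 2.972]
force: [0.2, -0.3, -7.2]
gripper_width: 35.0
grasp_force: 62.3
```

Emit:
servo_tool(
  series="20 6 -22 0 0.04;20 6 -22 0 0.04;20 6 -22 0 0.04;20 6 -22 0 0.04;20 6 -22 0 0.04;20 6 -22 0 0.04;20 6 -22 0 0.04;20 6 -22 0 0.04",
)

```text
clock: 10.3
tcp_pos: [510.1, 55.4, 99.4]
tcp_rot: [3.141, -0.001, -2.993]
force: [0.7, -0.1, -7.8]
gripper_width: 35.2
grasp_force: 62.2
```

Emit:
servo_tool(
  series="20 6 -22 0 0.04;20 5 -18 0 0.03;20 4 -12 0 0.02;20 2 -7 0 0;20 0 0 0 0;20 0 0 0 0;20 0 0 0 0;20 0 0 0 0",
)

```text
clock: 10.97
tcp_pos: [527.0, -1.7, 99.3]
tcp_rot: [3.141, -0.0, -2.904]
force: [0.4, 0.0, -7.6]
gripper_width: 34.9
grasp_force: 62.2
```

```bash
python3 - <<'E'
from h import *
s,p,d=snap('wrist','w4');np.save('pics/s4.npy',s,allow_pickle=True);snap('side','side4');snap('top','top4')
print(s['tcp_pos'],s['tcp_rot'],s['joint_pos'],s['force'],s['clock'],s['grasp_force'])
cv2.imwrite('pics/c4.png',np.vstack([p[120:480,60:640],np.zeros((0,580,3),np.uint8)]))
a=cv2.imread('pics/side4.png')[150:340,180:430]
cv2.imwrite('pics/c4.png',np.vstack([cv2.resize(p[:,100:560],(460,480))[:,:], ]) if 0 else np.hstack([p[0:480,180:480], np.pad(cv2.resize(a,(500,380),interpolation=cv2.INTER_CUBIC),((0,100),(0,0),(0,0)))]))
E
```

```text
[526.97102391  -1.66759167  99.25589632] [ 3.14082099e+00 -3.56357539e-04 -2.90433968e+00] [-1.11152033e-01  1.01110298e-01  1.62175849e+00  6.10634085e-04
  1.41932229e+00 -1.91929352e+00] [ 0.38476091  0.00834904 -7.64880121] 10.9667 62.22005009651184
```

View pics/c4.png

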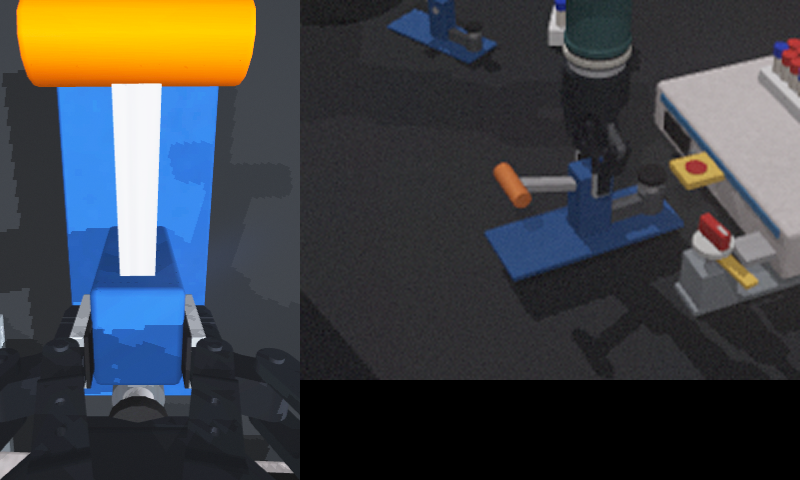

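```bash
python3 - <<'E'
from h import *
s=np.load('pics/s4.npy',allow_pickle=True).item(); t=s['tcp_pos']
zt=t[2]-70.8
rear=onz('wrist',(318,290),zt+100,s); front=onz('wrist',(318,385),zt+100,s); 
print('rear',rear.round(1),'front',front.round(1),np.linalg.norm(rear-front),'mid',((rear+front)/2).round(1))
print('bar top',onz('wrist',(316.5,40),zt+117,s).round(1))
d=np.load('pics/w4.npy');print('depth',[atd('wrist',q,d[q[1],q[0]],s).round(1) for q in((319,310),(319,370),(316,40),(316,200))])
for q in((355,237.5),): print('saddle side',onz('side',q,zt+62).round(1))
d=np.load('pics/side4.npy');print(atd('side',(355,237),d[237,355]).round(1))
yaw=s['tcp_rot'][2]+np.pi; print(yaw)
m=(rear+front)/2; print('saddle from block',m[:2]+85*np.array([np.cos(yaw),np.sin(yaw)]))
E
```

```text
rear [501.8  -6.5 128.5] front [542.5   3.4 128.5] 41.94995498761358 mid [522.1  -1.5 128.5]
bar top [428.  -24.8 145.5]
depth [array([509.9,  -4.1, 127.9]), array([536.7,   2.4, 126.9]), array([427.6, -25.1, 143.2]), array([470.6, -14.7, 124.6])]
saddle side [602.1  10.1  90.5]
[603.   13.1  89.5]
0.23725297449526428
saddle from block [604.76822915  18.45307207]
```

```bash
python3 - <<'E'
import cv2,numpy as np
a=cv2.imread('pics/top4.png')[165:285,250:410];b=cv2.imread('pics/side4.png')[215:265,330:410]
c=np.zeros((600,800,3),np.uint8);x=cv2.resize(a,None,fx=3,fy=3,interpolation=cv2.INTER_CUBIC);c[:360,:480]=x
y=cv2.resize(b,None,fx=4,fy=4,interpolation=cv2.INTER_CUBIC);c[360:560,480:800]=y
cv2.imwrite('pics/c5.png',c)
E
```

```text
(no output)
```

View pics/c5.png

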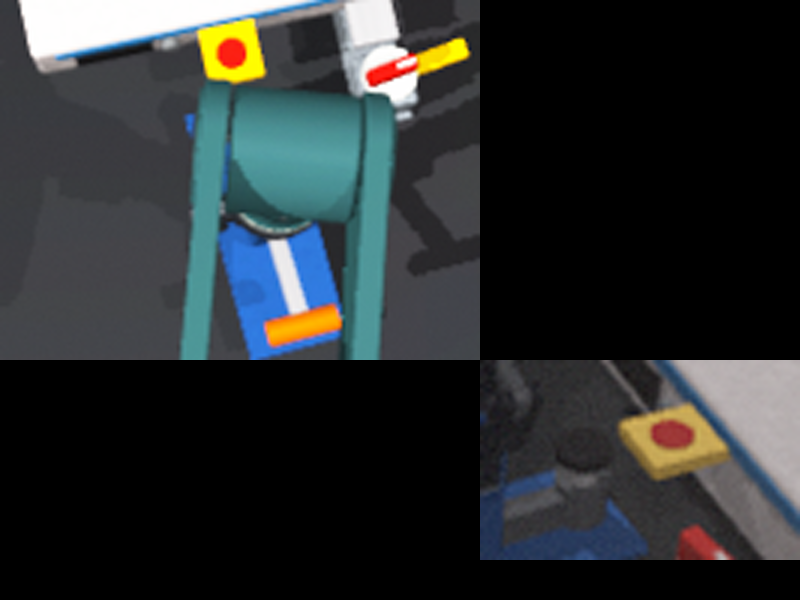

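```bash
python3 - <<'E'
from h import *
d0=onz('side',(377.9,233.5),84); print('dot side',d0.round(1))
for z in (62+28.5,): print('saddle side',onz('side',(355.75,236.5),z).round(1))
d=np.load('pics/side4.npy');print([atd('side',q,d[q[1],q[0]]).round(1) for q in((355,236),(356,236),(356,237),(378,233),(378,234))])
print(onz('top',(250+231.5/3-.3,165+53/3-.3),84).round(1))
E
```

```text
dot side [664.5  22.   84. ]
saddle side [604.9  13.4  90.5]
[array([603.4,  15.2,  90.9]), array([607.3,  19. ,  87.3]), array([606.6,  16.4,  86.4]), array([665.9,  25.3,  82.8]), array([664.2,  20.2,  83.8])]
[664.2  24.2  84. ]
```

Emit:
servo_tool(
  series="20 0 -1.5 -5 -0.038;20 0 0 -8 0;20 0 0 -7 0;20 0 0 -5 0;20 0 0 0 0;20 0 0 0 0;20 0 0 0 0;20 0 0 0 0",
)

```text
clock: 11.78
tcp_pos: [527.8, -4.2, 74.8]
tcp_rot: [-3.141, 0.001, -2.943]
force: [-0.5, -0.1, -6.2]
gripper_width: 35.2
grasp_force: 62.2
```

Emit:
servo_tool(
  series="20 5 1.1 0 0;20 10 2.2 0 0;20 12 2.7 0 0;20 12 2.7 0 0;20 10 2.2 0 0;20 6 1.4 0 0;20 2.7 0.6 0 0;20 0 0 0 0",
)

```text
clock: 12.45
tcp_pos: [585.8, 8.9, 74.2]
tcp_rot: [3.142, 0.0, -2.943]
force: [0.8, -0.0, -7.6]
gripper_width: 35.0
grasp_force: 62.3
```

```bash
python3 - <<'E'
from h import *
s,p,d=snap('wrist','w6');_,q,_=snap('side','side6')
print(s['tcp_pos'],s['tcp_rot'],s['force'])
b=q[200:300,290:430]
cv2.imwrite('pics/c6.png',cv2.resize(b,None,fx=5.6,fy=5.6,interpolation=cv2.INTER_CUBIC))
E
```

```text
[585.84659967   8.8909044   74.24712228] [ 3.14150847e+00  2.09055486e-04 -2.94304315e+00] [ 0.76448211 -0.00870101 -7.64583929]
```

View pics/c6.png

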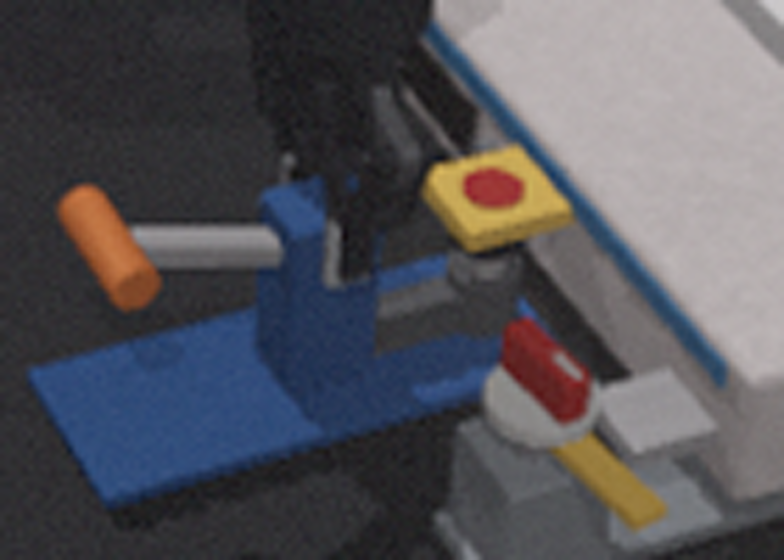

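```bash
python3 - <<'E'
from h import *
K,R,o=cam('side')
pr=lambda X:(lambda c:(K@(c/c[2]))[:2])(R.T@(np.array(X,float)-o))
f=lambda X:((pr(X)-[290,200]+.4)*5.6).round(1)
print('dot',f((664,24.6,84)),'mid saddle z65',f((664,24.6,65)),'z50',f((664,24.6,50)),'dx+5',f((669,25.6,65)),'edges',f((664-17,24.6-3,65)),f((681,28,65)))
E
```

```text
dot [491.7 186.3] mid saddle z65 [488.1 219.8] z50 [485.3 245.8] dx+5 [498.2 217. ] edges [453.5 228.6] [522.2 210.4]
```

Emit:
servo_tool(
  series="20 1 0.2 -1 0;20 0 0 -1 0;20 0 0 -1 0;20 0 0 -1 0;20 0 0 0 0;20 0 0 0 0;20 0 0 0 0;20 0 0 0 0",
)

```text
clock: 13.22
tcp_pos: [586.1, 8.8, 70.8]
tcp_rot: [-3.141, 0.0, -2.943]
force: [-1.3, 0.1, -3.4]
gripper_width: 35.0
grasp_force: 62.7
```

Emit:
servo_tool(
  series="20 0 0 -0.8 0;20 0 0 0 0;20 0 0 0 0;45 0 0 0 0;60 0 0 0 0;60 0 0 0 0;60 0 0 0 0;60 0 0 5 0",
)

```text
clock: 13.88
tcp_pos: [585.7, 8.9, 73.7]
tcp_rot: [3.141, -0.001, -2.943]
force: [-0.4, -0.4, -1.2]
gripper_width: 60.0
grasp_force: 0.0
```

Emit:
servo_tool(
  series="60 0 0 15 0;60 0 0 25 0;60 0 0 30 0;60 0 0 30 0;60 -10 -2 20 0;60 -20 -4 0 0;60 -20 -4 0 0;60 0 0 0 0",
)

```text
clock: 14.55
tcp_pos: [534.0, -1.5, 195.9]
tcp_rot: [-3.141, 0.0, -2.944]
force: [-0.4, -0.6, -0.5]
gripper_width: 60.0
grasp_force: 0.0
```

```bash
python3 - <<'E'
from h import *
s,p,d=snap('wrist','w7');np.save('pics/s7.npy',s,allow_pickle=True);_,q,_=snap('side','side7');snap('top','top7')
print(s['tcp_pos'],s['tcp_rot'],s['force'],s['clock'])
b=cv2.resize(q[200:290,310:410],None,fx=3.2,fy=3.2,interpolation=cv2.INTER_CUBIC)
c=np.zeros((480,800,3),np.uint8);c[:,:480]=p[:,80:560];c[:288,480:800]=b
cv2.imwrite('pics/c7.png',c)
E
```

```text
[534.0110959   -1.5046619  195.93333852] [-3.14104526e+00  3.31661326e-04 -2.94392708e+00] [-0.42096396 -0.59586542 -0.51191198] 14.55
```

View pics/c7.png

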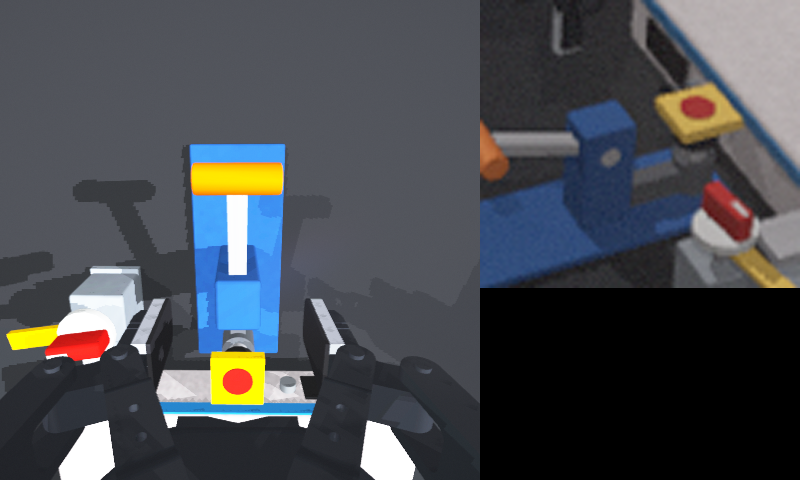

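```bash
python3 - <<'E'
from h import *
s=np.load('pics/s7.npy',allow_pickle=True).item()
R=lambda u,v,z:onz('wrist',(u+80,v),z,s)
u=np.array([np.cos(.2),np.sin(.2)]); n=np.array([-u[1],u[0]])
D=R(237.5,381,84)[:2]; print('dot',D.round(1))
r=lambda X:np.round([(X[:2]-D)@u,(X[:2]-D)@n],1)
print('block r,f',r(R(238,275,100)),r(R(238,329,100)),'want -107,-63')
print('bar top',r(R(237.5,175,117)),'want -185', 'barL/R',r(R(191,175,110)),r(R(283,175,110)))
print('base rear, front',r(R(238,145,8)),r(R(238,352,8)),'want -205,+25')
print('bar world',R(237.5,175,117).round(1))
d=np.load('pics/w7.npy');print([ (atd('wrist',q,d[q[1],q[0]],s).round(1)) for q in((317,302),(317,171),(317,381),(330,220))])
E
```

```text
dot [664.3  25.9]
block r,f [-110.6    0.6] [-63.8   0.5] want -107,-63
bar top [-187.2    0.3] want -185 barL/R [-186.4  -30.3] [-186.3   30.3]
base rear, front [-201.8    0.9] [24.1  0.6] want -205,+25
bar world [480.8 -11.  117. ]
[array([578.3,   8.2, 100. ]), array([478.7, -11.7, 114.2]), array([664.5,  25.5,  83.9]), array([534.6,  12.7,   7. ])]
```

Emit:
servo_tool(
  series="0 -20 -4 -10 0;0 -20 -4 -20 0;0 -13.5 -2 -20 0;0 0 0 -14 0;0 0 0 0 0;0 0 0 0 0;0 0 0 0 0;0 0 0 0 0",
)

```text
clock: 15.37
tcp_pos: [484.1, -11.2, 132.0]
tcp_rot: [-3.141, 0.003, -2.943]
force: [0.5, -0.8, 0.1]
gripper_width: -0.1
grasp_force: 0.0
```

Emit:
servo_tool(
  series="0 0 0 -6 0;0 0 0 -5 0;0 0 0 -4 0;0 0 0 -4 0;0 0 0 -4 0;0 0 0 -4 0;0 0 0 0 0;0 0 0 0 0",
)

```text
clock: 16.03
tcp_pos: [482.4, -11.2, 103.3]
tcp_rot: [3.142, -0.001, -2.943]
force: [-2.2, -0.4, 3.3]
gripper_width: -0.1
grasp_force: 1.8
```

Emit:
servo_tool(
  series="0 0 0 -5 0;0 0 0 -5 0;0 0 0 -5 0;0 0 0 -5 0;0 0 0 -5 0;0 0 0 -5 0;0 0 0 0 0;0 0 0 0 0",
)

```text
clock: 16.7
tcp_pos: [481.9, -11.5, 74.9]
tcp_rot: [-3.141, -0.002, -2.943]
force: [-7.0, -1.5, 12.4]
gripper_width: 0.2
grasp_force: 5.8
```

Emit:
servo_tool(
  series="0 0 0 -5 0;0 0 0 -5 0;0 0 0 -5 0;0 0 0 -4 0;0 0 0 -3 0;0 0 0 -3 0;0 0 0 0 0;0 0 0 0 0",
)

```text
clock: 17.37
tcp_pos: [484.7, -11.1, 54.0]
tcp_rot: [-3.14, 0.005, -2.943]
force: [-9.5, 0.8, 25.7]
gripper_width: 0.1
grasp_force: 12.7
```

```bash
python3 - <<'E'
from h import *
s,p,d=snap('side','side8');snap('top','top8')
print(s['tcp_pos'],s['force'])
# lug height from side: red dot
b,g,r=[p[...,i].astype(int) for i in range(3)]
m=((r>110)&(g<70)&(b<80)).astype(np.uint8);n,l,st,c=cv2.connectedComponentsWithStats(m)
for i in range(1,n):
    if st[i,4]>20 and 340<c[i][0]<420 and 200<c[i][1]<280: print(c[i],st[i,4],atd('side',c[i],d[int(c[i][1]),int(c[i][0])]).round(1))
E
```

```text
[484.69608751 -11.1200999   53.97329359] [-9.52977525  0.83876043 25.73672545]
[381.54347826 222.30434783] 46 [671.4  23.6 116.5]
[386.2238806  262.19402985] 67 [ 639.6 -113.   110.5]
```

Emit:
servo_tool(
  series="0 0 0 8 0;0 0 0 8 0;0 0 0 10 0;0 0 0 10 0;0 0 0 10 0;0 0 0 12 0;0 0 0 14 0;0 0 0 14 0",
)

```text
clock: 18.13
tcp_pos: [483.0, -10.8, 134.9]
tcp_rot: [3.141, 0.001, -2.943]
force: [0.2, 0.2, 0.9]
gripper_width: -0.0
grasp_force: 0.0
```

Emit:
servo_tool(
  series="0 0 0 10 0;0 0 0 0 0;0 0 0 0 0;0 0 0 0 0;0 0 0 0 0;0 0 0 0 0;0 0 0 0 0;0 0 0 0 0",
)

```text
clock: 18.8
tcp_pos: [482.3, -11.1, 144.0]
tcp_rot: [3.141, -0.001, -2.943]
force: [0.7, 1.0, 0.4]
gripper_width: -0.0
grasp_force: 0.0
```

```bash
python3 - <<'E'
from h import *
s,p,d=snap('wrist','w9');np.save('pics/s9.npy',s,allow_pickle=True)
_,q,ds=snap('side','side9');snap('top','top9')
print(s['tcp_pos'],s['force'],s['clock'])
b,g,r=[p[...,i].astype(int) for i in range(3)]
m=((r>180)&(g>90)&(g<200)&(b<60)).astype(np.uint8);n,l,st,c=cv2.connectedComponentsWithStats(m)
for i in range(1,n):
    if st[i,4]>200: print('wr orange',c[i],st[i])
q0=cv2.imread('pics/side7.png').astype(int);b,g,r=[q[...,i].astype(int) for i in range(3)]
for nm,im in(('7',q0),('9',q.astype(int))):
    b,g,r=[im[...,i] for i in range(3)]
    for tag,m in(('red',(r>110)&(g<70)&(b<80)),('orange',(r>140)&(g>60)&(g<140)&(b<70)),('blue',(b>90)&(r<60)&(g<100))):
        n,l,st,c=cv2.connectedComponentsWithStats(m.astype(np.uint8))
        for i in range(1,n):
            if st[i,4]>25 and 270<c[i][0]<420 and 200<c[i][1]<300: print(nm,tag,c[i].round(1),st[i])
E
```

```text
[482.34063895 -11.07013665 144.01309611] [0.73576757 1.00917757 0.40762569] 18.8
wr orange [316.5136876  266.57648953] [262 264 107  10 621]
wr orange [270.56603774 293.61320755] [261 275  41  27 212]
7 red [377.5 233.2] [373 230  10   7  50]
7 red [385.8 261.9] [380 257  15  13  65]
7 orange [308.4 242.7] [302 234  15  19 133]
7 orange [396.6 282.2] [391 278  13  10  52]
7 blue [389.6 232.7] [361 198  58  71 195]
7 blue [347.5 237.1] [337 231  22  13 176]
7 blue [363. 249.] [357 246  13   7  38]
7 blue [327.1 272.5] [ 296  256   82   34 1210]
9 red [377.5 233.2] [373 230  10   7  50]
9 red [386.2 262.4] [380 257  15  15  68]
9 orange [308.  242.5] [302 235  14  18 119]
9 orange [396.9 283.2] [391 278  13  15  62]
9 blue [390.4 233.5] [361 197  58  72 202]
9 blue [347.5 237. ] [337 231  22  13 172]
9 blue [363.4 248.9] [358 246  12   7  37]
9 blue [327.2 272.4] [ 296  256   83   35 1214]
```

Emit:
servo_tool(
  series="0 0 0 -14 0;0 0 0 -14 0;0 0 0 -6 0;0 0 0 -6 0;0 0 0 -6 0;0 0 0 -5 0;0 0 0 -5 0;0 0 0 -5 0",
)

```text
clock: 19.62
tcp_pos: [482.3, -11.4, 85.8]
tcp_rot: [-3.141, -0.0, -2.943]
force: [-8.6, -1.2, 14.0]
gripper_width: -0.2
grasp_force: 6.9
```

Emit:
servo_tool(
  series="0 0 0 -5 0;0 0 0 -5 0;0 0 0 -5 0;0 0 0 -5 0;0 0 0 -5 0;0 0 0 -4 0;0 0 0 -4 0;0 0 0 -3 0",
)

```text
clock: 20.28
tcp_pos: [484.2, -11.2, 53.3]
tcp_rot: [-3.141, 0.004, -2.943]
force: [-15.4, 1.7, 39.9]
gripper_width: -0.1
grasp_force: 19.8
```

Emit:
servo_tool(
  series="0 0 0 0 0;0 0 0 0 0;0 0 0 0 0;0 0 0 0 0;0 0 0 0 0;0 0 0 0 0;0 0 0 0 0;0 0 0 0 0",
)

```text
clock: 20.95
tcp_pos: [484.1, -11.2, 53.8]
tcp_rot: [-3.14, 0.004, -2.943]
force: [-11.8, 0.8, 29.1]
gripper_width: -0.1
grasp_force: 14.5
```

```bash
python3 - <<'E'
from h import *
s,q,d=snap('side','side10');_,t,_=snap('top','top10')
print(s['tcp_pos'],s['force'],s['clock'])
c=np.zeros((480,800,3),np.uint8);c[:375]=cv2.resize(q[190:340,250:430],(450,375)).copy() if 0 else 0
c[:375,:450]=cv2.resize(q[190:340,250:430],(450,375),interpolation=cv2.INTER_CUBIC);c[:350,450:]=cv2.resize(t[150:300,250:400],(350,350))
cv2.imwrite('pics/c10.png',c)
E
```

```text
[484.14452158 -11.16014516  53.78366253] [-11.8339507    0.8140987   29.05627297] 20.95
```

View pics/c10.png

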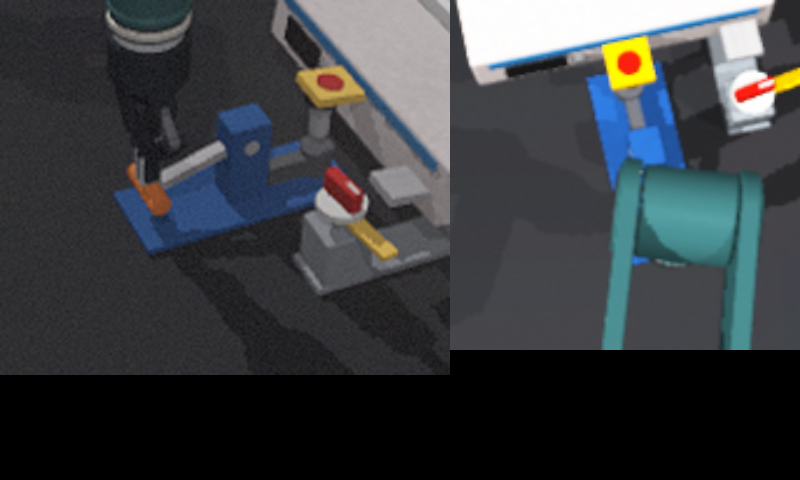

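The mixer is raised on the jack's saddle at about (318,120) in the side crop. The handle is at its stop under the fingers at about 29 N, and the knob is up and unlocked, so I'm handing in.

```bash
python3 -c "
from plant import order
print(order.hand_in())"
```

```text
the job is handed in; nothing more can be done
None
```

The lock is open and popped back up, the jack sits centred under the lug, and the handle was pumped twice; I handed the job in at about 21 s with the fingers holding it fully down and the mixer raised on the jack; the arm never touched the spare foot, rack or bottle.

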